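# Clip the check mass onto the load cell's loop

## Robot

A 7-joint arm with a two-finger parallel gripper is mounted at the origin on a cart in front of the work surface, level with it; the furniture and walls round the work are solid. World frame = base frame: x ahead of the robot, y to its left, z up, the work surface at z = 0. Lengths are in m, angles in rad, forces in N, time in s.
With the tool pointing down it reaches from about 0.4 to 0.925 m from the base axis. Payload 4.1 kg.
Tool frame: the origin (TCP) lies between the finger pads; the fingertips stand 19 mm ahead of it and the grasp point (between the pads) is the TCP; z points along the fingers, y is the direction in which the jaws open and shut (so a half turn about z gives the same grasp; the last joint's range is limited). The gripper opens to 85 mm and grips with 20 to 120 N. Pads are 22 mm wide; open, the fingers measure 114 mm over their backs; the gripper's body (76 mm by 85 mm) begins 54 mm behind the grasp point. The pads swing forward as they close: fully open they stand 13 mm farther back than shut.
Start: joints at [-1.43, 0.398, 0.045, 1.537, -0.019, 1.207, -0.051], TCP at [0.154, 0.631, 0.25] pointing down, gripper open.
Joint ranges: [-2.82, 2.82], [-0.49, 2.23], [-1.37, 1.46], [0, 2.46], [-1.36, 4.5], [0.23, 2], [-2.94, 2.94]. Speed limits (rad/s): [2.57, 2.57, 3.14, 3.14, 3.14, 3.14, 3.14].

## Interface

Orientations are given as a rotation vector (axis times angle).
In Python, from bench import readout, eyes, order, spot_in, silhouettes, mark_of gives the robot as it stands. The module is installed in compiled form; this text tells all that it offers.
- The arm moves only by the tool play_rows, never from a script. Its arguments are lists of equal length, an entry for each row: "offset": the shift along the tool's x, y, z in m, a list of three; "roll": the turn about the tool's z in rad. A call has 1 to 20 rows; each row is the pose to reach, as a shift and turn from the pose commanded when the call began, along the tool's axes at that moment; what a row does not reach only later rows make up. A row lasts 1/12 s, in which the tool goes at most 41.7 mm and 7.16 degrees, less where a joint would pass 70% of its speed; a pose out of reach is approached as far as the arm can. A call with a gripper value outside its range is refused whole. "grip" is the closure in counts, from 0 (fully open) to 255 (shut), set as the call begins (left out, the last holds). The fingers move at their own pace and stop on an object; the grip force is fixed at half the most. Time passes only in rows, so rows that repeat a pose let the fingers close. It gives the time, the measured TCP pose, the force and the opening at its end, in the units of the state.
- readout.sense(): the state, without advancing time (a new reading comes with each control period).
- eyes.camera(name): name is "scene" or "top" or "wrist"; returns a dict with "color" (420x560x3 uint8, red, green, blue), "mtx" (3x3 intrinsics, pixels), "rvec" (rotation vector, rad) and "tvec" (3), from world to camera coordinates, as OpenCV has them; the wrist camera has in their place "T_tool_cam" (4x4, takes a point from camera to tool coordinates, whose origin is the TCP and whose axes are the flange's). Camera axes: x right, y down, z forward; pixel columns grow to the right and rows downward; lengths in m; the calibration is good to about 2 mm. A picture is of the moment at which its call begins: read the wrist's pose just before it. There is no depth.
- order.finish_job(): hands the job in, once; it reports no verdict.
Trained networks look in the newest picture that a camera, given by its name, has taken for a name from the list of things; names that differ only in an ending like _2 or _b are one class to them, and where a whole thing is asked for, a point or a joint stands for the part that bears it (a point fixed in the world has none). Each returns a list of dicts, best first, with "confidence" (0 to 1); they miss things now and then, are a little off and sometimes report something else, mostly with a low value. They report only what shows in the picture. A call takes as long as a camera call. They do not tell look-alikes from the thing itself.
- spot_in(camera, label): "box" ([left, top, width, height] as shares, 0 to 1, of the picture: columns of its width, rows of its height, round what is visible of it).
- silhouettes(camera, label): "mask" (420x560 bool, what is visible of it) and "box" ([left, top, width, height] as shares, 0 to 1, of the picture: columns of its width, rows of its height, round what is visible of it).
- mark_of(camera, label): "xy" ([column, row] as shares, 0 to 1, of the picture: columns of its width, rows of its height: a listed point, or the origin of a listed thing).
The state is a dict: "time_s": time; "q": joint angles; "joint_velocities": joint speeds; "effort": joint torques, N m; "position": TCP position; "eef_rot": TCP orientation; "wrist_force": force on the tool from outside, world axes, zero at the start; "ft_torque": the same for the moment, N m; "grip_width": opening from 0.0 (shut) to 1.0 (fully open).
Only numpy, scipy, OpenCV 4.12 (cv2) and the standard library are available. Lean on these libraries where they do the work, as an engineer would, in place of code of your own. Each camera call takes 0.05 s, during which the arm holds its last target.

## Task

Hang the check mass on the loop of the load cell for its calibration check: carry it upright by its orange grip, bring the loop's front bar in under the nose of the hook, and press the hook down until the bar passes the spring gate, the gate snaps shut and the bar meets the top of the hook. Give the hook a light tug upward so that the bar bears on the shut gate and shows that it holds, then lower it to hang freely from the loop and let go. The load cell is ruined above 30 N, so press and pull gently, and leave the tip box, the slide box and the tube rack where they are.

Things in the scene. Friction and masses are not known exactly. Their poses are not given: they have to be found in the camera images.
- check_mass: Check mass, 0.33 to 0.5 kg, 164 mm tall, standing loose; origin: centre of its underside, z up. Brass cylinder 48 mm across, 28 mm high; on it a steel hook in the x-z plane, 12 mm thick along y: foot up to z = 36 mm, straight shank on the -x side (x = -19 to -10 mm), round bow over the top, nose coming down on the +x side (x = 10 to 19 mm); orange grip on top.
- grip (a point): Middle of the check mass's orange upright grip, 144 mm above the underside, on its axis. The grip is 34 mm along the mass's x, 14 mm along its y, and spans z = 121 to 164 mm; take it across the 14 mm. The steel bow is right below it.
- toe (a point): Lowest point of the hook's nose: the toe, 80 mm above the underside, at x = 13 mm (the toe spans x = 7 to 18 mm). Below it, down to the foot at z = 36 mm, the hook is open on its +x side: a bar can come in sideways there until it stands under the mouth (between shank and toe, best near x = 0).
- hook_seat (a point): Where the middle of the loop's bar lies when the hook hangs on it: under the bow, 110 mm above the underside, on the axis; axes as the check mass. The 8 mm bar first meets the gate from below with its centre at z = 82 mm of the mass's frame, is past the gate's end at about z = 106 mm (105 to 108 mm), and stops at 110 mm.
- gate (a joint): Spring gate across the hook's mouth: dark flap 19 mm long, hinged on the shank at x = -9 mm, z = 88 mm. 0 rad = shut (level, resting on the toe); opens only upward into the hook, to 1.45 rad. A bar under its middle needs about 9 N to start it (7 to 14 N nearer the tip or hinge), more than the mass weighs; it springs shut when the bar is past.
- gate_tip (a point): Free end of the gate: at x = 10.5 mm, z = 88 mm of the check mass when shut. The gate is 4 mm thick (z = 86 to 90 mm), so after it has shut the hook can be lifted about 16 mm before the bar bears on it from inside.
- stand: Load cell rig, fixed: grey base plate 12 mm high (x = -95 to 55 mm, y = -60 to 60 mm), 16 mm steel post 200 mm high at the origin (on the worktop, z up), dark clamp on the post; from it an aluminium load cell beam, 26 mm high and wide, reaches toward -x and ends in a steel plate with a level loop.
- beam_end (a point): Middle of the outer face of the end plate (84 mm wide, 24 mm high), x = -109 mm of the stand, at the clamp's nominal height of 160 mm. The flat level loop of 8 mm round bar grows out of it toward -x.
- loop (a point): Middle of the loop's front bar (x = -150 mm of the stand, 160 mm up; axes as the stand; bar along y, straight 25 mm each way, 8 mm thick, loop open 37 mm behind it, side bars at y = +-34 mm) at nominal height. The clamp is set by hand: the true loop lies up to 12 mm above or below this point, not measured; find it by touch or sight. It does not slip.
- tip_box: Bystander: tip box with a blue lid, 92 x 122 x 67 mm, origin at the centre of its underside.
- slide_box: Bystander: white slide box, shut, 93 x 100 x 46 mm, origin at the centre of its underside.
- tube_rack: Bystander: grey tube rack with four capped tubes, 62 x 180 mm, 90 mm high with the tubes, origin at the centre of its underside.
Things that resemble listed ones, but are neither listed nor needed, are in the scene too. Leave any green, pink or turquoise look-alike of the check_mass alone.

How it is judged:
By the outcome, as a careful person would: the job done as asked, in the order asked, and still so for the second after the job is handed in, with the robot touching nothing.
It also fails if it takes over 69 s, if anything falls off the work surface, if the arm or the gripper's body presses on something with over 40 N, if the wrist force passes 120 N, or if a joint passes its speed limit or range.

## Working session

There is one attempt and no reset: what is moved stays moved. The work goes in short steps, Python scripts to look and compute and a tool call to move; the robot and the scene stay as the last step left them, time stands still between calls to the robot, and variables do not carry over. Pictures are saved under pics/ and viewed, and the job is handed in when it is done.

Besides the shell and the picture viewer there is one more tool, called after "Call:" as name(argument=value, ...), one argument or row to a line, values as JSON. play_rows: Moves the arm, as the interface text tells. Its arguments: {"type":"object","properties":{"offset":{"type":"array","items":{"type":"array","items":{"type":"number"}}},"roll":{"type":"array","items":{"type":"number"}},"grip":{"type":"number"}},"required":["offset","roll"]}

```bash
mkdir -p pics; python3 - <<'E'
from bench import readout, eyes
import cv2
s=readout.sense(); print(s)
for n in ["scene","top","wrist"]:
    c=eyes.camera(n); cv2.imwrite(f"pics/{n}0.png",c["color"][:,:,::-1]); print(n,{k:v for k,v in c.items() if k!="color"})
E
```

```text
{'time_s': 0.0, 'q': array([-1.43001454,  0.39917654,  0.04505309,  1.53787969, -0.0187153 ,
        1.2068828 , -0.0506898 ]), 'joint_velocities': array([-4.97538351e-04, -2.00554062e-04,  1.27892302e-03,  5.49598878e-04,
       -6.27787663e-04,  2.02483266e-04, -7.62606503e-05]), 'effort': array([ 1.30615890e-04, -4.75132263e+01,  1.36515252e+00, -2.54216820e+01,
        1.18318421e-02,  9.67119529e-03, -5.64049202e-06]), 'position': array([0.15421139, 0.63083213, 0.24927393]), 'eef_rot': array([-3.75579453e-01, -3.11895486e+00,  3.01836969e-03]), 'wrist_force': array([-0.23612428,  0.19205411, -1.1132216 ]), 'ft_torque': array([0.00871514, 0.02394413, 0.02913142]), 'grip_width': 1.0014483507149186}
scene {'mtx': array([[522.17623764,   0.        , 281.5969206 ],
       [  0.        , 522.17623764, 212.11376959],
       [  0.        ,   0.        ,   1.        ]]), 'rvec': array([ 2.26695976, -0.50702406,  0.25335055]), 'tvec': array([-0.41733122,  0.32306236,  1.39340455])}
top {'mtx': array([[464.69065948,   0.        , 276.11653879],
       [  0.        , 464.69065948, 207.75105564],
       [  0.        ,   0.        ,   1.        ]]), 'rvec': array([ 2.1585409 , -2.13906406,  0.11091341]), 'tvec': array([0.16704204, 0.56586195, 1.43578682])}
wrist {'mtx': array([[339.58331579,   0.        , 281.37013649],
       [  0.        , 339.58331579, 214.74485443],
       [  0.        ,   0.        ,   1.        ]]), 'T_tool_cam': array([[ 6.43152997e-04, -9.64529572e-01, -2.63974036e-01,
         6.55688737e-02],
       [ 9.99998569e-01,  1.03330406e-03, -1.33914778e-03,
        -8.82364696e-04],
       [ 1.56441307e-03, -2.63972797e-01,  9.64528857e-01,
        -1.22213692e-01],
       [ 0.00000000e+00,  0.00000000e+00,  0.00000000e+00,
         1.00000000e+00]])}
```

View pics/scene0.png

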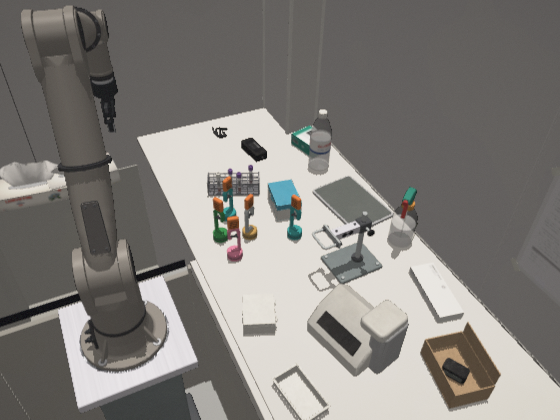

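View pics/top0.png

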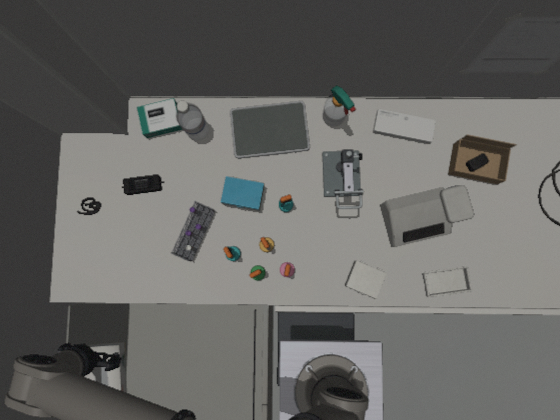

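View pics/wrist0.png

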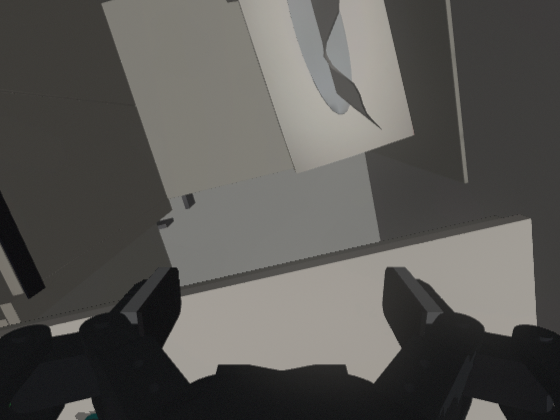

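The brass candidate is at scene (250,232) and top (266,245). The look-alikes are green at scene (220,235), pink at (235,252), and turquoise at (295,231) and (228,213). I'll check with crops.

```bash
cat > h.py <<'E'
import numpy as np, cv2
from bench import readout, eyes, spot_in, silhouettes, mark_of
from scipy.spatial.transform import Rotation as R
def cam(n):
    s=readout.sense(); c=eyes.camera(n)
    if n=="wrist":
        T=np.eye(4);T[:3,:3]=R.from_rotvec(s["eef_rot"]).as_matrix();T[:3,3]=s["position"]
        W=T@c["T_tool_cam"]; V=np.linalg.inv(W); c["R"]=V[:3,:3]; c["t"]=V[:3,3]
    else:
        c["R"]=R.from_rotvec(c["rvec"]).as_matrix(); c["t"]=c["tvec"]
    return c
def proj(c,p):
    q=np.atleast_2d(p)@c["R"].T+c["t"]; u=q@c["mtx"].T; return u[:,:2]/u[:,2:]
def ray(c,uv):
    d=c["R"].T@np.linalg.inv(c["mtx"])@np.array([uv[0],uv[1],1.]); o=-c["R"].T@c["t"]; return o,d/np.linalg.norm(d)
def atz(c,uv,z):
    o,d=ray(c,uv); return o+d*(z-o[2])/d[2]
def tri(cs,uvs):
    A=np.zeros((3,3));b=np.zeros(3)
    for c,uv in zip(cs,uvs):
        o,d=ray(c,uv);P=np.eye(3)-np.outer(d,d);A+=P;b+=P@o
    p=np.linalg.solve(A,b)
    return p,[np.linalg.norm((np.eye(3)-np.outer(ray(c,uv)[1],ray(c,uv)[1]))@(p-ray(c,uv)[0])) for c,uv in zip(cs,uvs)]
def crop(c,name,x0,y0,x1,y1,k):
    im=cv2.resize(c["color"][y0:y1,x0:x1,::-1],None,fx=k,fy=k,interpolation=cv2.INTER_CUBIC); cv2.imwrite(f"pics/{name}.png",im)
W=np.array([560,420])
E
python3 - <<'E'
from h import *
cs=cam("scene"); ct=cam("top")
crop(cs,"s1",190,170,370,300,4); crop(ct,"t1",215,140,375,290,4)
for l in ["check_mass","grip","toe","hook_seat","gate_tip","stand","beam_end","loop","tip_box","slide_box","tube_rack"]:
  for n,c in (("scene",cs),("top",ct)):
    for m in mark_of(n,l)[:6]: print(l,n,round(m["confidence"],2),np.round(np.array(m["xy"])*W,1))
E
```

```text
check_mass scene 0.97 [234.8 256.5]
check_mass scene 0.92 [231.3 218.5]
check_mass scene 0.89 [294.2 233.2]
check_mass scene 0.66 [247.1 236.5]
check_mass scene 0.65 [222.1 239.2]
check_mass top 0.73 [257.9 268.6]
check_mass top 0.64 [266.3 246.6]
check_mass top 0.63 [349.7 193.9]
check_mass top 0.62 [234.7 249.1]
check_mass top 0.56 [286.6 267. ]
check_mass top 0.47 [286.  206.1]
grip scene 0.97 [294.3 201.2]
grip scene 0.63 [249.1 200.4]
grip scene 0.63 [226.3 182.3]
grip scene 0.63 [231.8 218. ]
grip scene 0.58 [220.  201.6]
grip top 0.77 [266.1 243.2]
grip top 0.72 [230.7 252.2]
grip top 0.57 [251.  275.4]
grip top 0.51 [285.6 199.1]
grip top 0.45 [286.1 271.5]
toe scene 0.84 [224.7 201.6]
toe scene 0.8 [251.3 213.9]
toe scene 0.68 [222.5 218.9]
toe scene 0.65 [227.5 234.8]
toe scene 0.55 [297.4 219.6]
toe scene 0.49 [285.4 208.6]
toe top 0.73 [288.4 202.3]
toe top 0.66 [285.4 275.8]
toe top 0.62 [258.9 271. ]
toe top 0.59 [231.5 254.1]
toe top 0.46 [263.7 239.6]
hook_seat scene 0.92 [216.8 212.5]
hook_seat scene 0.88 [228.5 193.7]
hook_seat scene 0.86 [234.3 229.4]
hook_seat scene 0.61 [249.4 210.2]
hook_seat scene 0.61 [292.5 210.6]
hook_seat top 0.72 [252.9 271.6]
hook_seat top 0.7 [228.6 253.9]
hook_seat top 0.65 [290.2 264.6]
hook_seat top 0.57 [285.6 200.6]
hook_seat top 0.53 [266.1 239.7]
stand scene 0.86 [354.9 263.3]
stand top 0.79 [340.4 168.5]
beam_end scene 0.56 [330.5 233.6]
beam_end top 0.68 [348.3 193.1]
beam_end top 0.19 [350.3 206.7]
loop scene 0.91 [317.6 237.7]
loop scene 0.36 [256.  316.6]
loop top 0.6 [348.2 211.9]
loop top 0.55 [350.7 191.7]
tip_box scene 0.83 [284.3 205.4]
tip_box scene 0.73 [249.7 209. ]
tip_box top 0.85 [241.1 195.7]
slide_box scene 0.9 [258.4 314.6]
slide_box top 0.55 [365.7 278.4]
tube_rack scene 0.91 [232.9 187.6]
tube_rack scene 0.64 [331.3 234.8]
tube_rack scene 0.21 [255.1 316.1]
tube_rack top 0.56 [196.3 229.9]
```

View pics/s1.png

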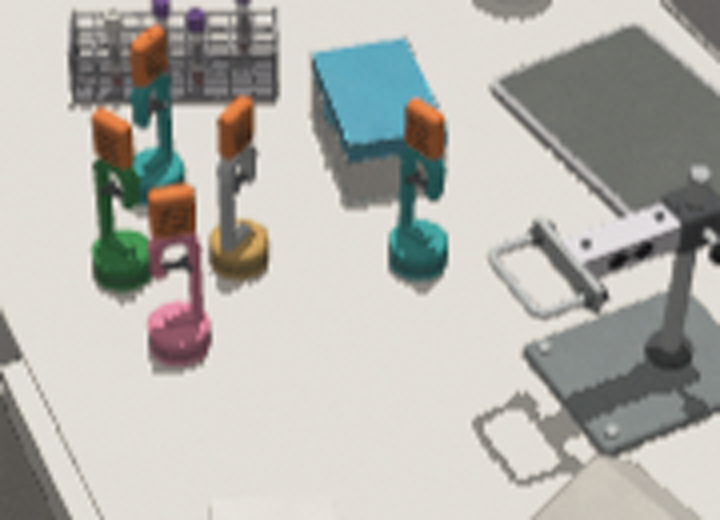

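View pics/t1.png

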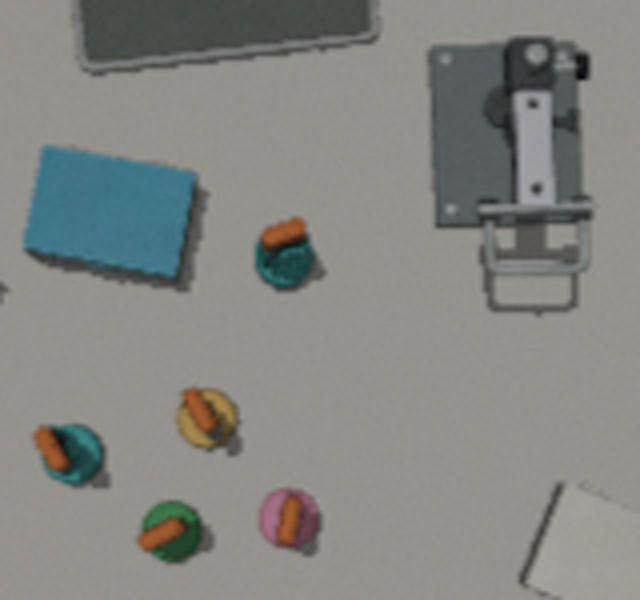

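```bash
python3 - <<'E'
from h import *
cs=cam("scene"); ct=cam("top")
g,e=tri([cs,ct],[(249.1,200.4),(266.1,243.2)]); print("grip",g,e)
# masks orange near brass; grey steel; brass
for n,c,(x0,y0,x1,y1) in (("scene",cs,(238,190,262,242)),("top",ct,(255,233,280,256))):
    hsv=cv2.cvtColor(c["color"],cv2.COLOR_RGB2HSV)
    m=np.zeros((420,560),bool); m[y0:y1,x0:x1]=True
    o=m&(hsv[...,0]<12)&(hsv[...,1]>140)
    b=m&(hsv[...,0]>=12)&(hsv[...,0]<25)&(hsv[...,1]>90)
    for nm,k in(("orange",o),("brass",b)):
        v,u=np.nonzero(k); print(n,nm,k.sum(),u.mean().round(2),v.mean().round(2))
        q=np.stack([u,v],1)-[u.mean(),v.mean()]; w,V=np.linalg.eigh(q.T@q); print("axis",V[:,1], np.sqrt(w/len(u)))
    if n=="top": 
        v,u=np.nonzero(o); uv=(u.mean(),v.mean()); ax=V
        q=np.stack([u,v],1)-uv; w,V=np.linalg.eigh(q.T@q); d=V[:,1]
        a=atz(c,np.array(uv)+6*d,.15)-atz(c,np.array(uv)-6*d,.15); print("long axis yaw",np.degrees(np.arctan2(a[1],a[0])),"grip at z.15",atz(c,uv,.15)); ut=uv
    else: us=(np.nonzero(o)[1].mean(),np.nonzero(o)[0].mean())
g,e=tri([cs,ct],[us,ut]); print("grip",g,e)
yaw=np.arctan2(a[1],a[0])
for y in (yaw,yaw+np.pi):
    Rz=R.from_euler("z",y).as_matrix(); p0=np.array([g[0],g[1],0])
    P=np.array([[0,0,.144],[.013,0,.080],[-.0145,0,.08],[0,0,0.]])@Rz.T+p0
    print(np.degrees(y),proj(cs,P).round(1).tolist(),proj(ct,P).round(1).tolist())
b=tri([cs,ct],[(317.6,237.7),(348.2,206.5)]); print("loop",b)
print("slide/tip",atz(ct,(365.7,278.4),0),atz(ct,(241,195),0), "rack",atz(ct,(196,230),0))
E
```

```text
grip [0.44661343 0.19767875 0.15253219] [np.float64(6.77578000464446e-05), np.float64(6.775780004659888e-05)]
scene orange 73 247.79 202.22
axis [-0.39327699  0.91942004] [1.89362669 7.93349579]
scene brass 156 249.66 228.29
axis [0.05131093 0.99868273] [ 4.03225162 11.38741354]
top orange 23 264.74 242.48
axis [0.58711557 0.80950312] [0.98195294 3.13463532]
top brass 132 266.27 244.42
axis [-0.78934466  0.61395032] [3.58626769 3.9300036 ]
long axis yaw -143.30513435249526 grip at z.15 [0.44871699 0.20177716 0.15      ]
grip [0.44694844 0.20298238 0.14110785] [np.float64(0.0023393773617803636), np.float64(0.0023393773617803007)]
-143.30513435249526 [[248.5, 201.4], [246.9, 219.5], [251.3, 214.2], [249.5, 235.2]] [[264.4, 243.2], [267.8, 247.6], [262.5, 240.3], [266.4, 245.3]]
36.694865647504734 [[248.5, 201.4], [251.1, 214.5], [246.6, 219.7], [249.5, 235.2]] [[264.4, 243.2], [262.8, 240.7], [268.1, 248.0], [266.4, 245.3]]
loop (array([ 0.5528375 , -0.03777325,  0.16488148]), [np.float64(0.0009849464650518074), np.float64(0.0009849464650516703)])
slide/tip [ 0.34500637 -0.11394068  0.        ] [0.60982691 0.28792883 0.        ] rack [0.49416753 0.4316654  0.        ]
```

Brass mass confirmed at scene (250,232) and top (266,244). Its yaw is about 37°, with the nose at scene (251,214) as predicted. I'll compute the first move, to a point above it.

```bash
cat >> h.py <<'E'
def togo(p,yaw_y=None):
    "offset in tool axes to reach world p; roll so that tool y points at world angle yaw_y (deg, mod 180)"
    s=readout.sense(); M=R.from_rotvec(s["eef_rot"]).as_matrix()
    print("pos",s["position"].round(4),"tooly",np.degrees(np.arctan2(M[1,1],M[0,1])).round(2),"tool z",M[:,2].round(4),"F",s["wrist_force"].round(2),"w",round(s["grip_width"],3),"t",s["time_s"])
    print("offset",(M.T@(np.array(p)-s["position"])).round(4))
    if yaw_y is not None:
        d=yaw_y-np.degrees(np.arctan2(M[1,1],M[0,1])); d=(d+90)%180-90
        print("roll",np.radians(-d).round(4))
E
python3 - <<'E'
from h import *
ct=cam("top")
for n,p in dict(green=(257.9,268.6),pink=(286.8,268),turq=(286,205.5),turq2=(233,253)).items(): print(n,atz(ct,p,0.01).round(3))
togo([0.435,0.195,0.27],126.7)
E
```

```text
green [0.372 0.229 0.01 ]
pink [0.375 0.137 0.01 ]
turq [0.575 0.141 0.01 ]
turq2 [0.421 0.309 0.01 ]
pos [0.1543 0.6314 0.2504] tooly 76.27 tool z [ 0.e+00  1.e-04 -1.e+00] F [-0.23  0.13  0.22] w 1.001 t 1.5
offset [-0.3762 -0.3573 -0.0197]
roll -0.8802
```

Call:
play_rows(
  offset=[
    [-0.025, -0.025, -0.02],
    [-0.05, -0.048, -0.02],
    [-0.077, -0.073, -0.02],
    [-0.104, -0.099, -0.02],
    [-0.131, -0.124, -0.02],
    [-0.158, -0.15, -0.02],
    [-0.185, -0.176, -0.02],
    [-0.212, -0.201, -0.02],
    [-0.239, -0.227, -0.02],
    [-0.266, -0.253, -0.02],
    [-0.293, -0.278, -0.02],
    [-0.32, -0.304, -0.02],
    [-0.345, -0.328, -0.02],
    [-0.364, -0.346, -0.02],
    [-0.376, -0.357, -0.02],
    [-0.376, -0.357, -0.02],
    [-0.376, -0.357, -0.02],
    [-0.376, -0.357, -0.02],
  ],
  roll=[-0.08, -0.16, -0.24, -0.32, -0.4, -0.48, -0.56, -0.64, -0.72, -0.8, -0.88, -0.88, -0.88, -0.88, -0.88, -0.88, -0.88, -0.88],
  grip=100,
)

```text
time_s: 3.0
position: [0.4342, 0.1966, 0.2703]
eef_rot: [0.991, -2.981, -0.001]
wrist_force: [-0.4, 0.0, -0.2]
grip_width: 0.608
```

```bash
python3 - <<'E'
from h import *
cw=cam("wrist"); cv2.imwrite("pics/w1.png",cw["color"][:,:,::-1])
togo([0.445,0.2,0.25],126.7)
print(proj(cw,[0.447,0.2,0.164]),[ (m["confidence"],np.array(m["xy"])*W) for m in mark_of("wrist","grip")])
E
```

```text
pos [0.4341 0.1969 0.2703] tooly 126.83 tool z [-4.e-04  7.e-04 -1.e+00] F [-0.98 -0.27  0.76] w 0.612 t 3.05
offset [-0.0106 -0.0041  0.0203]
roll 0.0023
[[276.58320991 237.40622213]] [(0.84, array([124.992, 311.892])), (0.59, array([379.68 , 161.784])), (0.58, array([278.6  , 233.898])), (0.57, array([402.696, 283.206])), (0.56, array([268.912,  93.996]))]
```

View pics/w1.png

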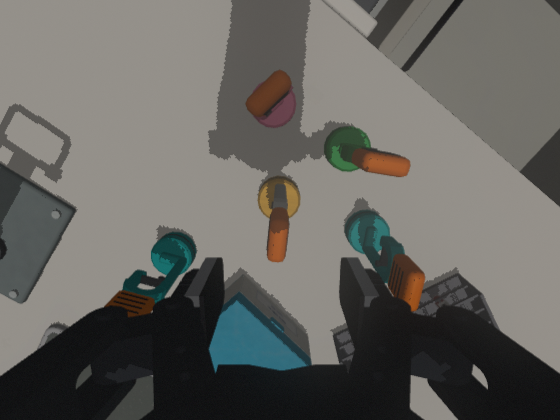

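The brass mass shows at wrist (279,198), with its grip at (278,236). The look-alikes are well apart. I'll refine the grip position.

```bash
python3 - <<'E'
from h import *
cw=cam("wrist"); crop(cw,"w2",230,160,330,270,6)
hsv=cv2.cvtColor(cw["color"],cv2.COLOR_RGB2HSV); m=np.zeros((420,560),bool); m[165:270,250:310]=1
o=(m&(hsv[...,0]<13)&(hsv[...,1]>140)).astype(np.uint8)
b=(m&(hsv[...,0]>=13)&(hsv[...,0]<28)&(hsv[...,1]>80)).astype(np.uint8)
for k in(o,b):
    v,u=np.nonzero(k); r=cv2.minAreaRect(np.stack([u,v],1).astype(np.float32)); print(k.sum(),r,u.min(),u.max(),v.min(),v.max())
    (x,y),rad=cv2.minEnclosingCircle(np.stack([u,v],1).astype(np.float32)); print("circ",x,y,rad)
    print(atz(cw,(x,y),0.02 if k is b else 0.15))
# predicted outlines
for yaw in (35,37,39):
    Rz=R.from_euler("z",yaw,degrees=True).as_matrix()
    P=np.array([[sx*.017,sy*.007,z] for z in(.121,.164) for sx in(-1,1) for sy in(-1,1)])@Rz.T+[0.447,0.2,0]
    q=proj(cw,P); print(yaw,q.round(1).tolist())
c=np.array([[.024*np.cos(a),.024*np.sin(a),z] for z in (0,.028) for a in np.linspace(0,6.28,40)])+[.447,.2,0]
q=proj(cw,c);print("cyl",q.min(0),q.max(0))
E
```

```text
602 ((276.542724609375, 241.11585998535156), (17.669044494628906, 40.528377532958984), 6.340191841125488) 267 286 221 261
circ 276.0 241.08749389648438 20.31039047241211
[0.45343656 0.20439679 0.15      ]
933 ((269.51214599609375, 214.9965057373047), (42.54071807861328, 79.32592010498047), 28.855661392211914) 257 299 178 260
circ 276.5 219.0 41.6804313659668
[0.47019925 0.21506468 0.02      ]
35 [[269.0, 200.3], [286.1, 200.8], [268.0, 239.5], [284.6, 240.0], [266.8, 214.0], [286.9, 214.6], [265.8, 259.3], [285.1, 259.9]]
37 [[268.3, 200.6], [285.4, 200.5], [268.7, 239.8], [285.3, 239.8], [265.9, 214.3], [286.0, 214.3], [266.6, 259.7], [286.0, 259.6]]
39 [[267.5, 200.9], [284.6, 200.3], [269.5, 240.1], [286.0, 239.5], [265.1, 214.7], [285.2, 213.9], [267.4, 260.0], [286.8, 259.3]]
cyl [256.1306806  171.45643087] [299.89425519 217.87086981]
```

View pics/w2.png

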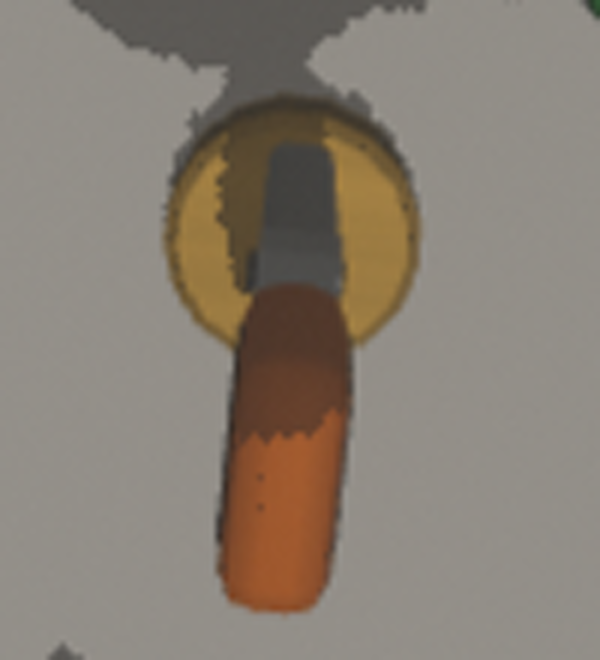

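```bash
python3 - <<'E'
from h import *
from scipy.optimize import least_squares
cw=cam("wrist")
a=np.linspace(0,6.28,80); C=np.array([[.024*np.cos(t),.024*np.sin(t),z] for z in (0.001,.027) for t in a])
def res(p,full=False):
    Rz=R.from_euler("z",p[2]).as_matrix(); f=lambda P: proj(cw,np.array(P)@Rz.T+[p[0],p[1],0])
    q=f(C); s=f([[-.015,0,.037],[.017,0,.158]])
    # upper edge mids of grip near & far (top face centreline)
    g=f([[-.010,0,.164],[.014,0,.164]])
    r=[q[:,0].min()-257.2,q[:,0].max()-300,q[:,1].min()-175.8,s[0,0]-280,s[1,0]-275.3,s[1,1]-261.5,2*((g[1,0]-g[0,0])/(g[1,1]-g[0,1])+.104)*20]
    return np.array(r)
r=least_squares(res,[.447,.2,.64]); print(r.x,np.degrees(r.x[2]),r.fun.round(1))
togo([r.x[0],r.x[1],0.144],np.degrees(r.x[2])+90)
E
```

```text
[0.45011395 0.2030904  0.54481676] 31.215700718624326 [-0.2  0.5 -0.5  0.  -0.2  0.4  0.1]
pos [0.4342 0.1966 0.2703] tooly 126.83 tool z [-1.e-04  3.e-04 -1.e+00] F [ 0.13 -0.87 -0.2 ] w 0.61 t 3.2
offset [-0.0166 -0.0044  0.1263]
roll 0.098
```

Call:
play_rows(
  offset=[
    [-0.006, -0.002, 0.0],
    [-0.012, -0.004, 0.0],
    [-0.0165, -0.0045, 0.005],
    [-0.0165, -0.0045, 0.015],
    [-0.0165, -0.0045, 0.03],
    [-0.0165, -0.0045, 0.045],
    [-0.0165, -0.0045, 0.06],
    [-0.0165, -0.0045, 0.075],
    [-0.0165, -0.0045, 0.09],
    [-0.0165, -0.0045, 0.105],
    [-0.0165, -0.0045, 0.115],
    [-0.0165, -0.0045, 0.123],
    [-0.0165, -0.0045, 0.123],
    [-0.0165, -0.0045, 0.123],
  ],
  roll=[0.04, 0.08, 0.098, 0.098, 0.098, 0.098, 0.098, 0.098, 0.098, 0.098, 0.098, 0.098, 0.098, 0.098],
)

```text
time_s: 4.37
position: [0.4506, 0.2016, 0.1471]
eef_rot: [0.842, -3.026, 0.0]
wrist_force: [0.8, 0.2, -0.5]
grip_width: 0.606
```

```bash
python3 - <<'E'
from h import *
cw=cam("wrist"); cv2.imwrite("pics/w3.png",cw["color"][:,:,::-1]); ct=cam("scene"); crop(ct,"s3",200,150,300,260,5)
togo([.4501,.2031,.144],121.2)
E
```

```text
pos [0.4513 0.2019 0.148 ] tooly 121.08 tool z [ 1.3e-03  9.0e-04 -1.0e+00] F [0.99 0.63 0.15] w 0.609 t 4.4667
offset [0.0004 0.0016 0.004 ]
roll -0.0021
```

View pics/w3.png

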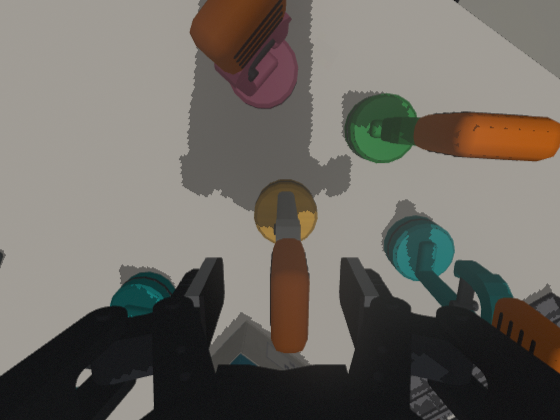

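View pics/s3.png

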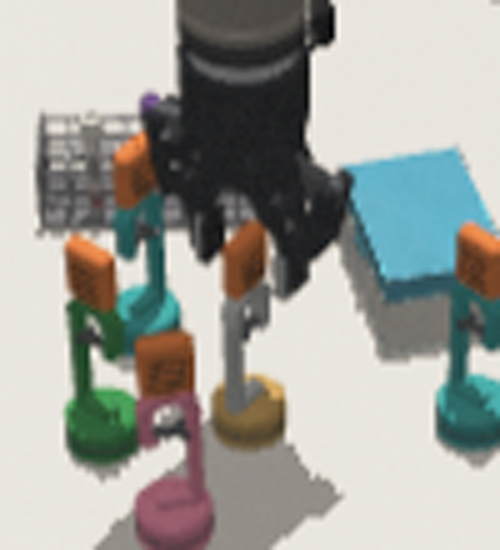

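The grip at wrist (290,300) lies square between the fingers, whose midpoint is at about 281. It sits 2 mm to +y, so I'll shift and close.

Call:
play_rows(
  offset=[
    [0, 0.001, 0.001],
    [0, 0.002, 0.001],
    [0, 0.002, 0.001],
    [0, 0.002, 0.001],
    [0, 0.002, 0.001],
    [0, 0.002, 0.001],
    [0, 0.002, 0.001],
    [0, 0.002, 0.001],
    [0, 0.002, 0.001],
    [0, 0.002, 0.001],
    [0, 0.002, 0.001],
    [0, 0.002, 0.001],
  ],
  roll=[0, 0, 0, 0, 0, 0, 0, 0, 0, 0, 0, 0],
  grip=255,
)

```text
time_s: 5.47
position: [0.45, 0.2038, 0.1468]
eef_rot: [-0.841, 3.026, 0.001]
wrist_force: [-1.8, 1.4, 3.9]
grip_width: 0.159
```

```bash
python3 - <<'E'
from h import *
togo([.4501,.2031,.144],121.2)
cw=cam("wrist"); cv2.imwrite("pics/w4.png",cw["color"][:,:,::-1]); ct=cam("scene"); crop(ct,"s4",200,150,300,260,5)
E
```

```text
pos [0.45   0.2038 0.1468] tooly 121.07 tool z [ 6.e-04  1.e-03 -1.e+00] F [-1.83  1.44  3.92] w 0.159 t 5.4667
offset [ 0.0003 -0.0007  0.0028]
roll -0.0022
```

View pics/w4.png

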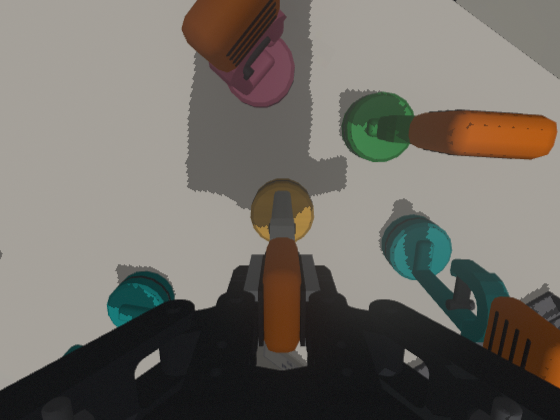

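View pics/s4.png

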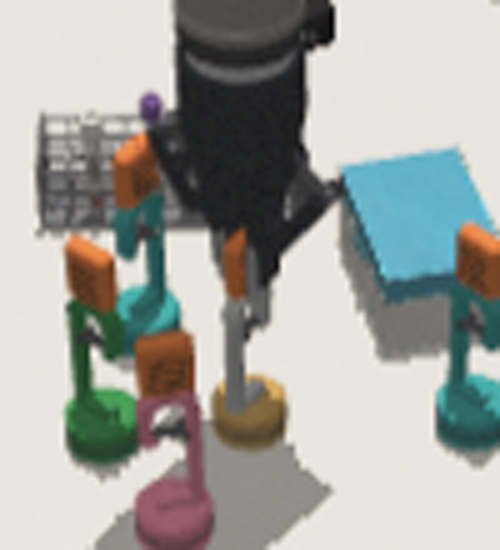

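Gripped. I'll lift straight up.

Call:
play_rows(
  offset=[
    [0, 0, -0.004],
    [0, 0, -0.012],
    [0, 0, -0.025],
    [0, 0, -0.04],
    [0, 0, -0.058],
    [0, 0, -0.076],
    [0, 0, -0.094],
    [0, 0, -0.112],
    [0, 0, -0.13],
    [0, 0, -0.148],
    [0, 0, -0.166],
    [0, 0, -0.182],
    [0, 0, -0.194],
    [0, 0, -0.2],
    [0, 0, -0.2],
    [0, 0, -0.2],
  ],
  roll=[0, 0, 0, 0, 0, 0, 0, 0, 0, 0, 0, 0, 0, 0, 0, 0],
)

```text
time_s: 6.9
position: [0.4493, 0.2028, 0.3455]
eef_rot: [0.84, -3.026, 0.001]
wrist_force: [0.4, -0.1, -5.0]
grip_width: 0.152
```

```bash
python3 - <<'E'
from h import *
togo([.52,.08,.347],90)
E
```

```text
pos [0.4493 0.2028 0.3455] tooly 121.05 tool z [-1.2e-03 -9.0e-04 -1.0e+00] F [ 0.35 -0.09 -5.04] w 0.152 t 6.9
offset [ 0.0028 -0.1416 -0.0015]
roll 0.5419
```

Call:
play_rows(
  offset=[
    [0.001, -0.007, 0],
    [0.002, -0.018, 0],
    [0.003, -0.032, 0],
    [0.003, -0.048, 0],
    [0.003, -0.064, 0],
    [0.003, -0.08, 0],
    [0.003, -0.096, 0],
    [0.003, -0.112, 0],
    [0.003, -0.126, 0],
    [0.003, -0.136, 0],
    [0.003, -0.141, 0],
    [0.003, -0.141, 0],
    [0.003, -0.141, 0],
    [0.003, -0.141, 0],
  ],
  roll=[0.04, 0.09, 0.15, 0.21, 0.27, 0.33, 0.39, 0.45, 0.5, 0.53, 0.54, 0.54, 0.54, 0.54],
)

```text
time_s: 8.07
position: [0.5196, 0.0822, 0.3462]
eef_rot: [0.006, -3.141, -0.001]
wrist_force: [0.6, 0.3, -3.2]
grip_width: 0.155
```

```bash
python3 - <<'E'
from h import *
togo([.52,.08,.347],90)
cw=cam("wrist"); cv2.imwrite("pics/w5.png",cw["color"][:,:,::-1])
np.savez("w5.npz",mtx=cw["mtx"],R=cw["R"],t=cw["t"])
ct=cam("top"); crop(ct,"t5",310,130,390,230,6)
cs=cam("scene"); crop(cs,"s5",260,180,400,290,5)
E
```

```text
pos [0.5196 0.0822 0.3462] tooly 90.24 tool z [-6.e-04  9.e-04 -1.e+00] F [ 0.6   0.32 -3.22] w 0.155 t 8.0667
offset [-0.0004 -0.0022 -0.0008]
roll 0.0041
```

View pics/w5.png

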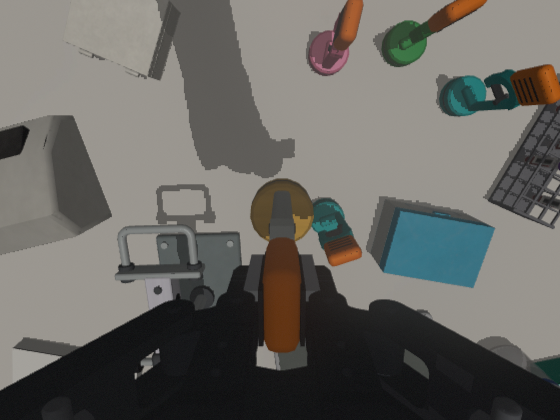

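View pics/t5.png

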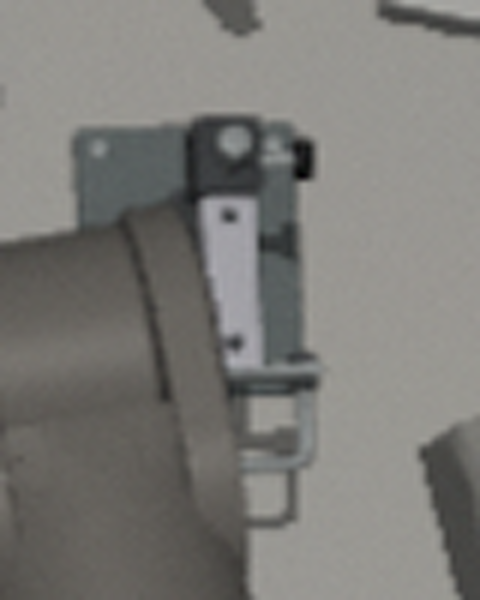

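View pics/s5.png

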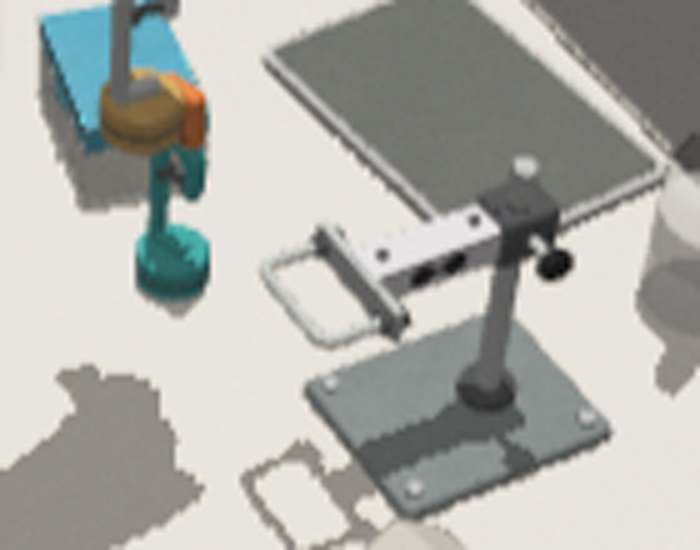

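The loop is clear in the wrist view: the front bar runs from (125,231) to (192,230). I'll zoom to measure it.

```bash
python3 - <<'E'
import cv2
im=cv2.imread("pics/w5.png")[185:320,100:255]; cv2.imwrite("pics/w5c.png",cv2.resize(im,None,fx=5,fy=4.4,interpolation=cv2.INTER_CUBIC)); 
im=cv2.imread("pics/scene0.png")[215:255,305:350]; cv2.imwrite("pics/s0c.png",cv2.resize(im,None,fx=14,fy=14,interpolation=cv2.INTER_CUBIC)); 
im=cv2.imread("pics/top0.png")[180:220,325:370]; cv2.imwrite("pics/t0c.png",cv2.resize(im,None,fx=14,fy=14,interpolation=cv2.INTER_CUBIC)); 
E
```

```text
(no output)
```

View pics/w5c.png

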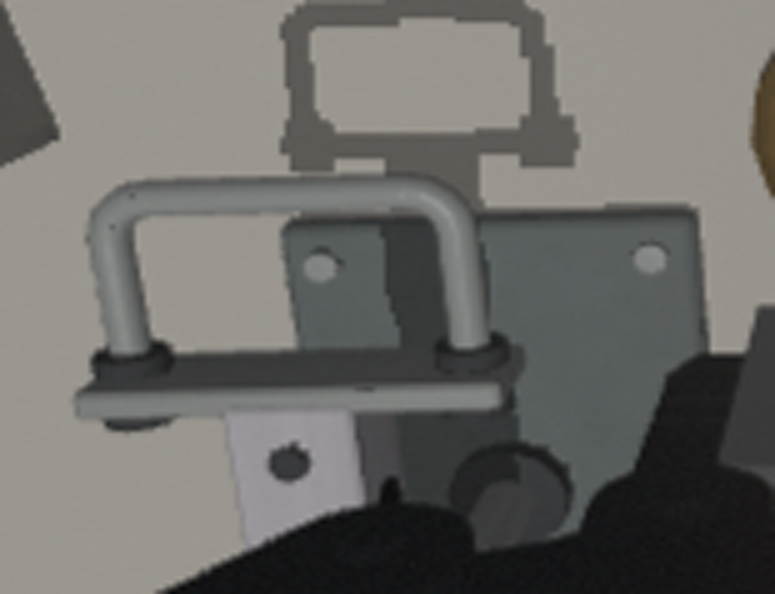

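View pics/s0c.png

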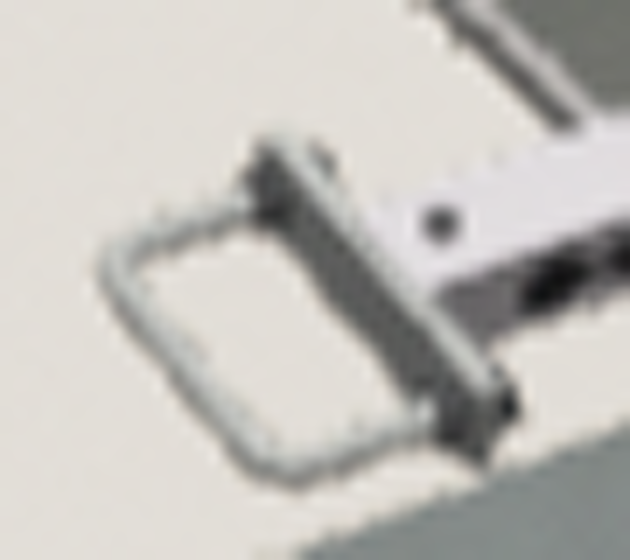

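View pics/t0c.png

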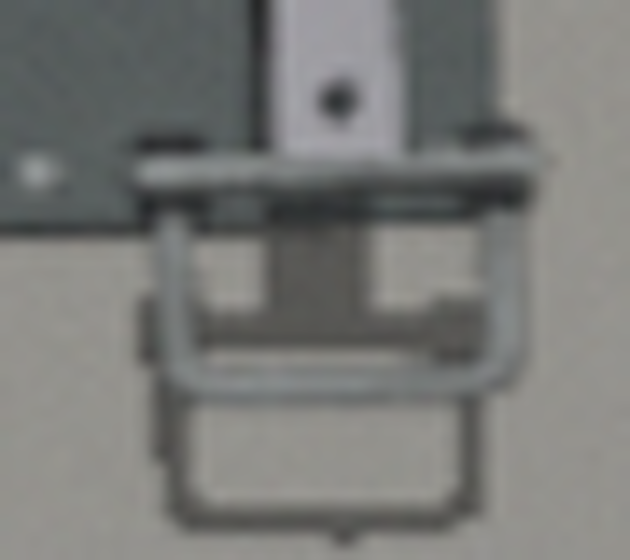

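```bash
cat > fit.py <<'E'
from h import *
from scipy.optimize import least_squares
cs=cam("scene"); ct=cam("top"); z=np.load("w5.npz"); cw={k:z[k] for k in z}
S=lambda c,o,k:(np.array(c)+.5)/np.array(k)-.5+np.array(o)
obs=[]
F=([0,-.02,0],[0,.02,0]); Rr=([.008,-.034,0],[.035,-.034,0]); L=([.008,.034,0],[.035,.034,0])
w=lambda p:S(p,(100,185),(5,4.4)); t=lambda p:S(p,(325,180),14); s=lambda p:S(p,(305,215),14)
obs+=[("w",cw,F,w((180,197))),("w",cw,F,w((390,192))),("w",cw,Rr,w((125,300))),("w",cw,L,w((470,300)))]
obs+=[("t",ct,F,t((250,383))),("t",ct,F,t((450,378))),("t",ct,L,t((175,300))),("t",ct,Rr,t((503,300)))]
obs+=[("s",cs,F,s((150,322))),("s",cs,F,s((215,405))),("s",cs,L,s((190,225))),("s",cs,Rr,s((360,450)))]
def res(p,sel,wt=True):
    M=R.from_euler("z",p[3]).as_matrix(); r=[]
    for n,c,l,m in obs:
        if n not in sel: continue
        q=proj(c,np.array(l)@M.T+p[:3]); d=q[1]-q[0]; d/=np.linalg.norm(d); r.append((m-q[0])@[-d[1],d[0]])
    return np.array(r)
for sel in ("wts","wt","ws","ts","w"):
    r=least_squares(res,[.553,-.038,.165,0],args=(sel,)); print(sel,r.x[:3].round(4),np.degrees(r.x[3]).round(2),r.fun.round(2))
E
python3 fit.py
```

```text
wts [ 0.554  -0.0407  0.1546] 2.05 [ 0.1   0.2   0.02 -0.16  0.14  0.1   0.42  0.39 -0.54 -0.63 -0.4  -0.09]
wt [ 0.5546 -0.0412  0.1533] 2.03 [-0.04  0.05  0.13 -0.32  0.01 -0.03  0.29  0.28]
ws [ 0.5539 -0.0405  0.1549] 1.92 [ 0.18  0.19  0.1  -0.03 -0.56 -0.63 -0.28  0.04]
ts [ 0.5531 -0.0414  0.1553] 2.42 [ 0.46  0.33  0.2   0.16 -0.36 -0.5  -0.38 -0.08]
w [ 0.5539 -0.0403  0.1554] 1.9 [-0. -0.  0.  0.]
```

```bash
python3 - <<'E'
from h import *
togo([.479,-.043,.346],92)
togo([.479,-.043,.244],92)
E
```

```text
pos [0.5197 0.0816 0.3463] tooly 90.2 tool z [-0.e+00  3.e-04 -1.e+00] F [ 0.03 -0.57 -4.41] w 0.156 t 8.3167
offset [ 0.0412 -0.1244  0.0003]
roll -0.0314
pos [0.5197 0.0816 0.3463] tooly 90.2 tool z [-0.e+00  3.e-04 -1.e+00] F [ 0.03 -0.57 -4.41] w 0.156 t 8.3167
offset [ 0.0412 -0.1245  0.1023]
roll -0.0314
```

Call:
play_rows(
  offset=[
    [0.004, -0.006, 0],
    [0.01, -0.018, 0],
    [0.018, -0.034, 0],
    [0.026, -0.052, 0],
    [0.033, -0.07, 0],
    [0.038, -0.088, 0],
    [0.041, -0.104, 0],
    [0.041, -0.116, 0.004],
    [0.041, -0.122, 0.012],
    [0.041, -0.1245, 0.025],
    [0.041, -0.1245, 0.04],
    [0.041, -0.1245, 0.055],
    [0.041, -0.1245, 0.07],
    [0.041, -0.1245, 0.083],
    [0.041, -0.1245, 0.094],
    [0.041, -0.1245, 0.1],
    [0.041, -0.1245, 0.102],
    [0.041, -0.1245, 0.102],
    [0.041, -0.1245, 0.102],
  ],
  roll=[0, -0.01, -0.02, -0.03, -0.031, -0.031, -0.031, -0.031, -0.031, -0.031, -0.031, -0.031, -0.031, -0.031, -0.031, -0.031, -0.031, -0.031, -0.031],
)

```text
time_s: 9.9
position: [0.4797, -0.0436, 0.2448]
eef_rot: [-0.052, 3.14, 0.0]
wrist_force: [-0.4, -0.2, -2.8]
grip_width: 0.155
```

```bash
python3 - <<'E'
from h import *
togo([.5548,-.0405,.244],92)
cs=cam("scene"); crop(cs,"s6",270,170,370,270,6)
cw=cam("wrist"); cv2.imwrite("pics/w6.png",cw["color"][:,:,::-1])
E
```

```text
pos [ 0.4797 -0.0436  0.2448] tooly 91.91 tool z [ 1.2e-03  2.0e-04 -1.0e+00] F [-0.43 -0.2  -2.78] w 0.155 t 9.9
offset [-0.0752  0.0006  0.0009]
roll -0.0016
```

View pics/s6.png

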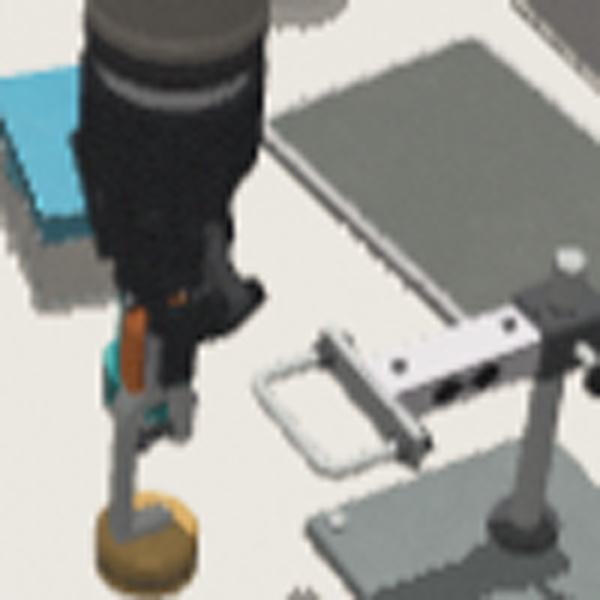

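View pics/w6.png

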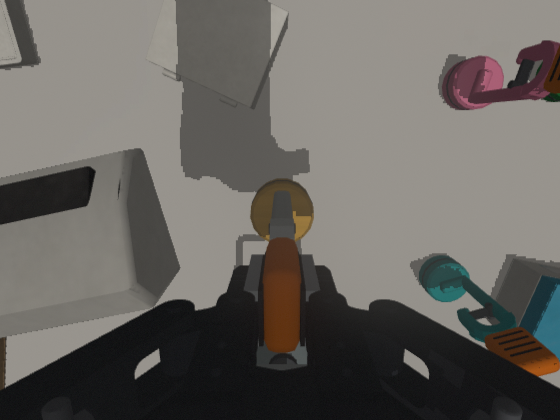

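The scene view shows the mass upright in front of the loop at crop (150,540), with the nose facing the loop. Advance in two stages.

Call:
play_rows(
  offset=[
    [-0.004, 0, 0],
    [-0.01, 0, 0],
    [-0.018, 0, 0],
    [-0.026, 0.0005, 0],
    [-0.034, 0.0005, 0],
    [-0.042, 0.0005, 0],
    [-0.05, 0.0005, 0],
    [-0.056, 0.0005, 0.0],
    [-0.06, 0.0005, 0.0],
    [-0.062, 0.0005, 0.0],
    [-0.062, 0.0005, 0.0],
    [-0.062, 0.0005, 0.0],
  ],
  roll=[0, 0, 0, 0, 0, 0, 0, 0, 0, 0, 0, 0],
)

```text
time_s: 11.0
position: [0.5409, -0.0411, 0.2442]
eef_rot: [0.052, -3.141, -0.0]
wrist_force: [-0.5, -0.2, -4.4]
grip_width: 0.158
```

```bash
python3 - <<'E'
from h import *
togo([.5548,-.0405,.244],92)
cs=cam("scene"); crop(cs,"s7",280,190,360,270,8)
s=readout.sense()
Rz=R.from_euler("z",2,degrees=True).as_matrix(); o=s["position"]-[0,0,.1468]
print("toe,gate tip,seat,base", ((proj(cs,np.array([[.013,0,.08],[.0105,0,.088],[0,0,.11],[0,0,0],[0,0,.144]])@Rz.T+o)-[280,190])*8).round(0).tolist())
print("bar",((proj(cs,np.array([[0,-.025,0],[0,0,0],[0,.025,0]])@Rz.T+[.5538,-.0405,.155])-[280,190])*8).round(0).tolist())
E
```

```text
pos [ 0.5409 -0.0411  0.2442] tooly 91.9 tool z [-6.e-04  1.e-04 -1.e+00] F [-0.5  -0.18 -4.35] w 0.158 t 11.0
offset [-0.0139  0.0001  0.0002]
roll -0.0018
toe,gate tip,seat,base [[312.0, 360.0], [308.0, 346.0], [286.0, 309.0], [265.0, 532.0], [292.0, 235.0]]
bar [[345.0, 452.0], [308.0, 406.0], [271.0, 360.0]]
```

View pics/s7.png

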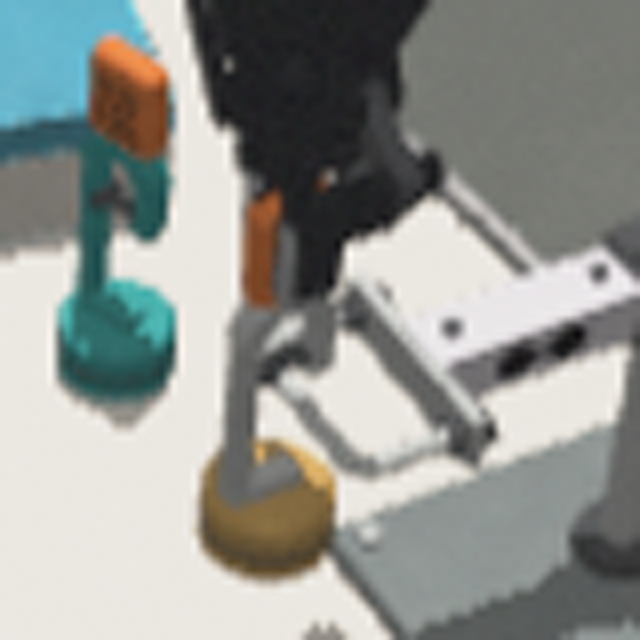

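Call:
play_rows(
  offset=[
    [-0.002, 0, 0],
    [-0.005, 0, 0],
    [-0.008, 0, 0],
    [-0.011, 0, 0],
    [-0.013, 0, 0],
    [-0.014, 0, 0],
    [-0.014, 0, 0],
    [-0.014, 0, 0],
    [-0.014, 0, 0],
  ],
  roll=[0, 0, 0, 0, 0, 0, 0, 0, 0],
)

```text
time_s: 11.8
position: [0.555, -0.0406, 0.2442]
eef_rot: [0.052, -3.141, -0.0]
wrist_force: [-0.6, 0.3, -4.5]
grip_width: 0.158
```

```bash
python3 - <<'E'
from h import *
togo([.5548,-.0405,.244],92)
cs=cam("scene"); crop(cs,"s8",290,200,350,260,10)
cw=cam("wrist"); cv2.imwrite("pics/w8.png",cw["color"][:,:,::-1])
E
```

```text
pos [ 0.555  -0.0406  0.2442] tooly 91.9 tool z [-3.e-04  1.e-04 -1.e+00] F [-0.57  0.3  -4.48] w 0.158 t 11.8
offset [0.0002 0.0001 0.0002]
roll -0.0017
```

View pics/s8.png

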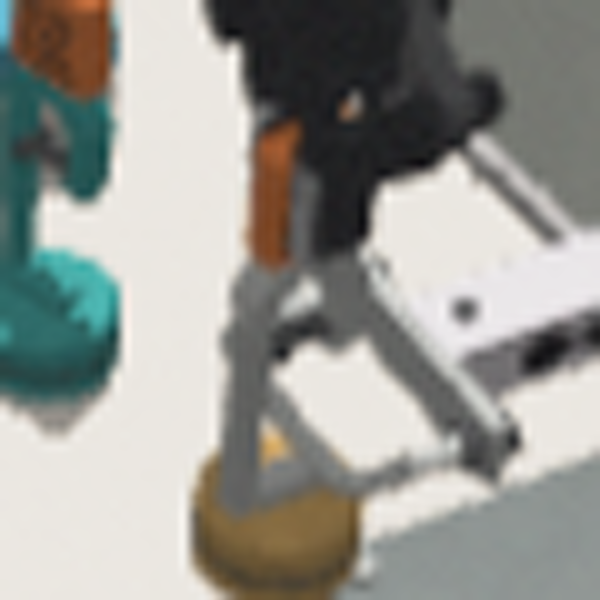

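View pics/w8.png

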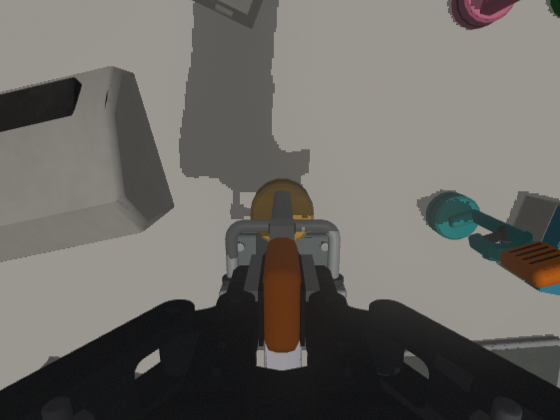

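The hook straddles the bar, with the loop centre at wrist column 283 and the shank at 282. I'll descend to just short of the gate.

Call:
play_rows(
  offset=[
    [0, 0, 0.002],
    [0, 0, 0.006],
    [0, 0, 0.01],
    [0, 0, 0.014],
    [0, 0, 0.018],
    [0, 0, 0.02],
    [0, 0, 0.02],
    [0, 0, 0.02],
  ],
  roll=[0, 0, 0, 0, 0, 0, 0, 0],
)

```text
time_s: 12.57
position: [0.5551, -0.0406, 0.2241]
eef_rot: [0.052, -3.141, -0.0]
wrist_force: [0.5, -0.3, -3.9]
grip_width: 0.157
```

Call:
play_rows(
  offset=[
    [0, 0, 0.001],
    [0, 0, 0.002],
    [0, 0, 0.002],
  ],
  roll=[0, 0, 0],
)

```text
time_s: 12.82
position: [0.5551, -0.0405, 0.2223]
eef_rot: [-0.052, 3.141, 0.0]
wrist_force: [0.3, 0.5, -3.6]
grip_width: 0.154
```

Call:
play_rows(
  offset=[
    [0, 0, 0.001],
    [0, 0, 0.002],
    [0, 0, 0.002],
  ],
  roll=[0, 0, 0],
)

```text
time_s: 13.07
position: [0.5553, -0.0406, 0.2204]
eef_rot: [-0.052, 3.141, 0.0]
wrist_force: [-1.2, 0.2, -3.5]
grip_width: 0.157
```

Call:
play_rows(
  offset=[
    [0, 0, 0.001],
    [0, 0, 0.002],
    [0, 0, 0.002],
  ],
  roll=[0, 0, 0],
)

```text
time_s: 13.32
position: [0.5555, -0.0406, 0.22]
eef_rot: [-0.052, 3.14, 0.001]
wrist_force: [-3.2, 0.2, 6.5]
grip_width: 0.155
```

Call:
play_rows(
  offset=[
    [0, 0, 0.001],
    [0, 0, 0.0015],
    [0, 0, 0.0015],
  ],
  roll=[0, 0, 0],
)

```text
time_s: 13.57
position: [0.5554, -0.0407, 0.219]
eef_rot: [-0.052, 3.141, 0.002]
wrist_force: [-4.7, 0.8, 9.3]
grip_width: 0.151
```

```bash
python3 - <<'E'
from h import *
togo([.5548,-.0405,.244],92)
cs=cam("scene"); crop(cs,"s9",290,200,350,260,10)
cw=cam("wrist"); cv2.imwrite("pics/w9.png",cw["color"][:,:,::-1])
print(readout.sense()["ft_torque"])
E
```

```text
pos [ 0.5554 -0.0407  0.219 ] tooly 91.89 tool z [ 6.0e-04  1.2e-03 -1.0e+00] F [-4.72  0.82  9.34] w 0.151 t 13.5667
offset [ 0.0005  0.0002 -0.025 ]
roll -0.0019
[0.15426143 1.21268316 0.03492367]
```

View pics/s9.png

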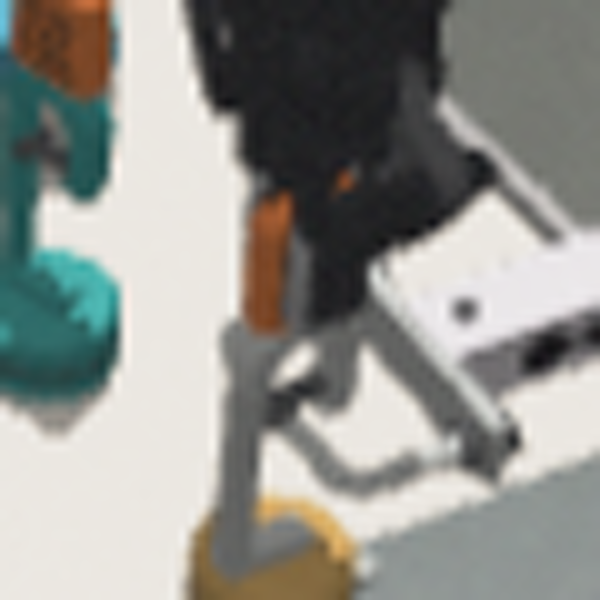

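View pics/w9.png

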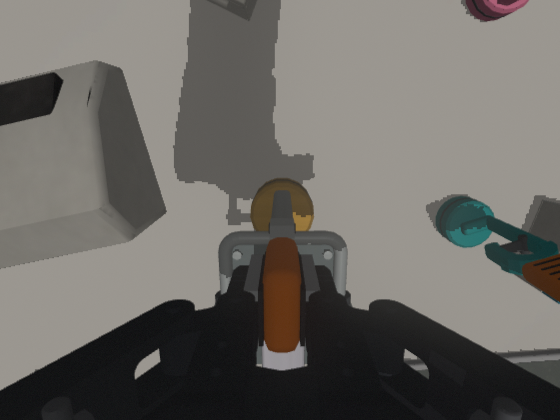

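Contact came at TCP z 0.2202, so the bar is at about 0.1554, agreeing with the camera fit. The sideways −4.7 N suggests the bar is a bit near the hinge, so I'll back off 1.5 mm and read again.

Call:
play_rows(
  offset=[
    [0.0008, 0, -0.001],
    [0.0015, 0, -0.001],
    [0.0015, 0, 0.0],
    [0.0015, 0, 0.0],
  ],
  roll=[0, 0, 0, 0],
)

```text
time_s: 14.0
position: [0.5551, -0.0407, 0.2193]
eef_rot: [-0.052, 3.137, 0.002]
wrist_force: [-2.5, 0.4, 7.6]
grip_width: 0.151
```

Call:
play_rows(
  offset=[
    [0, 0, 0.001],
    [0, 0, 0.002],
    [0, 0, 0.002],
  ],
  roll=[0, 0, 0],
)

```text
time_s: 14.25
position: [0.555, -0.0407, 0.2176]
eef_rot: [-0.052, 3.138, 0.002]
wrist_force: [-2.6, -0.2, 10.4]
grip_width: 0.16
```

Call:
play_rows(
  offset=[
    [0, 0, 0.001],
    [0, 0, 0.002],
    [0, 0, 0.003],
    [0, 0, 0.003],
  ],
  roll=[0, 0, 0, 0],
)

```text
time_s: 14.58
position: [0.5553, -0.0407, 0.2156]
eef_rot: [-0.052, 3.137, 0.003]
wrist_force: [-4.2, 1.0, 15.2]
grip_width: 0.159
```

Call:
play_rows(
  offset=[
    [0, 0, 0.001],
    [0, 0, 0.002],
    [0, 0, 0.003],
    [0, 0, 0.003],
  ],
  roll=[0, 0, 0, 0],
)

```text
time_s: 14.92
position: [0.5535, -0.0411, 0.2112]
eef_rot: [0.052, -3.141, -0.002]
wrist_force: [-6.2, -1.0, 8.0]
grip_width: 0.152
```

```bash
python3 - <<'E'
from h import *
togo([.5548,-.0405,.244],92)
cs=cam("scene"); crop(cs,"s10",290,200,350,260,10)
cw=cam("wrist"); crop(cw,"w10",180,150,380,360,3)
E
```

```text
pos [ 0.5535 -0.0411  0.2112] tooly 91.89 tool z [-2.e-04  1.e-03 -1.e+00] F [-6.24 -0.95  8.03] w 0.152 t 14.9167
offset [-0.0013  0.0006 -0.0328]
roll -0.002
```

View pics/s10.png

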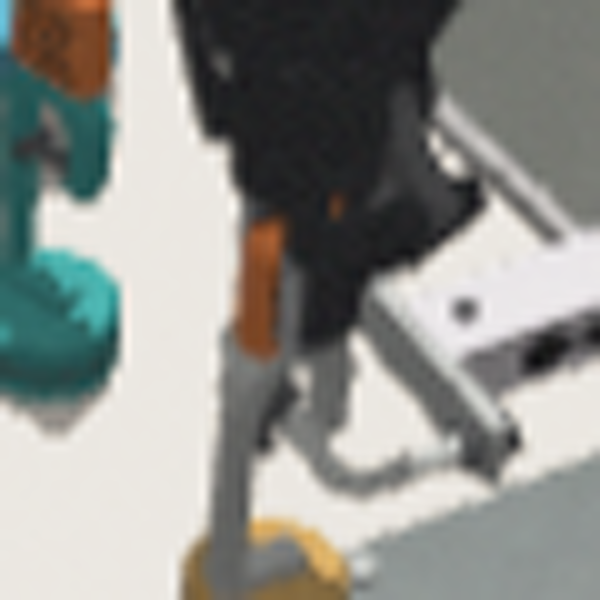

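View pics/w10.png

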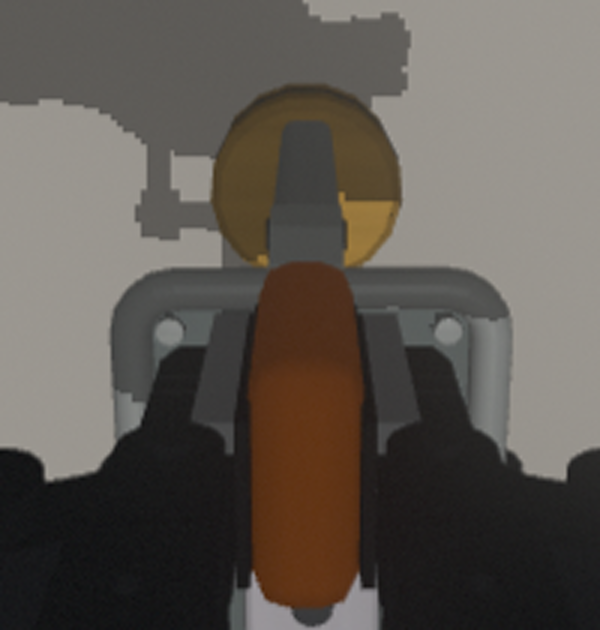

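The gate is opening: the dark flap slopes at crop (270,420), the nose is behind the bar, and the force has dropped. Continue down.

Call:
play_rows(
  offset=[
    [0, 0, 0.001],
    [0, 0, 0.002],
    [0, 0, 0.003],
    [0, 0, 0.004],
    [0, 0, 0.005],
    [0, 0, 0.005],
  ],
  roll=[0, 0, 0, 0, 0, 0],
)

```text
time_s: 15.52
position: [0.5517, -0.0411, 0.2039]
eef_rot: [0.051, -3.137, -0.001]
wrist_force: [-5.0, 0.0, 1.9]
grip_width: 0.156
```

Call:
play_rows(
  offset=[
    [0, 0, 0.001],
    [0, 0, 0.002],
    [0, 0, 0.003],
    [0, 0, 0.004],
    [0, 0, 0.004],
  ],
  roll=[0, 0, 0, 0, 0],
)

```text
time_s: 15.93
position: [0.5518, -0.041, 0.1994]
eef_rot: [0.052, -3.137, -0.0]
wrist_force: [-5.6, -1.0, 0.6]
grip_width: 0.16
```

Call:
play_rows(
  offset=[
    [0, 0, 0.001],
    [0, 0, 0.002],
    [0, 0, 0.002],
  ],
  roll=[0, 0, 0],
)

```text
time_s: 16.18
position: [0.552, -0.0408, 0.1972]
eef_rot: [0.052, -3.137, -0.0]
wrist_force: [-5.5, 0.2, -0.8]
grip_width: 0.157
```

Call:
play_rows(
  offset=[
    [0, 0, 0.001],
    [0, 0, 0.0015],
    [0, 0, 0.0015],
  ],
  roll=[0, 0, 0],
)

```text
time_s: 16.43
position: [0.5516, -0.0406, 0.1948]
eef_rot: [0.052, -3.136, -0.0]
wrist_force: [0.3, -0.2, -4.8]
grip_width: 0.156
```

Call:
play_rows(
  offset=[
    [0, 0, 0.001],
    [0, 0, 0.0015],
    [0, 0, 0.0015],
  ],
  roll=[0, 0, 0],
)

```text
time_s: 16.68
position: [0.5544, -0.0404, 0.1948]
eef_rot: [-0.053, 3.14, -0.0]
wrist_force: [0.6, 0.8, -4.7]
grip_width: 0.161
```

Call:
play_rows(
  offset=[
    [0, 0, 0.0007],
    [0, 0, 0.001],
    [0, 0, 0.001],
  ],
  roll=[0, 0, 0],
)

```text
time_s: 16.93
position: [0.5538, -0.0406, 0.1938]
eef_rot: [-0.052, 3.141, 0.0]
wrist_force: [0.6, 1.0, -3.9]
grip_width: 0.159
```

The side force vanished and only the weight is left, so the gate has snapped past the bar. Now lightly to the seat.

Call:
play_rows(
  offset=[
    [0, 0, 0.0007],
    [0, 0, 0.001],
    [0, 0, 0.001],
  ],
  roll=[0, 0, 0],
)

```text
time_s: 17.18
position: [0.5536, -0.0406, 0.1927]
eef_rot: [0.052, -3.141, -0.0]
wrist_force: [-0.9, 0.4, -3.4]
grip_width: 0.154
```

Call:
play_rows(
  offset=[
    [0, 0, 0.0007],
    [0, 0, 0.001],
    [0, 0, 0.001],
  ],
  roll=[0, 0, 0],
)

```text
time_s: 17.43
position: [0.5538, -0.0406, 0.1923]
eef_rot: [-0.052, 3.141, 0.001]
wrist_force: [-1.4, 1.1, -0.2]
grip_width: 0.157
```

Call:
play_rows(
  offset=[
    [0, 0, 0.0007],
    [0, 0, 0.001],
    [0, 0, 0.001],
  ],
  roll=[0, 0, 0],
)

```text
time_s: 17.68
position: [0.5539, -0.0406, 0.1922]
eef_rot: [-0.052, 3.141, 0.001]
wrist_force: [-2.8, 0.6, 5.8]
grip_width: 0.152
```

```bash
python3 - <<'E'
from h import *
togo([.5548,-.0405,.244],92)
cs=cam("scene"); crop(cs,"s11",290,200,350,260,10)
E
```

```text
pos [ 0.5539 -0.0406  0.1922] tooly 91.9 tool z [ 5.e-04  9.e-04 -1.e+00] F [-2.8   0.56  5.79] w 0.152 t 17.6833
offset [-0.001   0.0002 -0.0518]
roll -0.0018
```

View pics/s11.png

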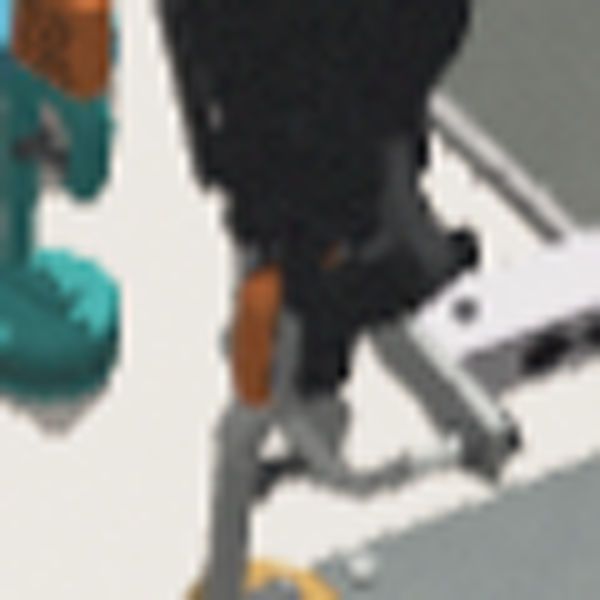

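Seated: the stop is firm at z 0.1922 with about 10 N, and the gate shows level across the mouth at crop (270,470). Now the tug upward.

Call:
play_rows(
  offset=[
    [0, 0, -0.001],
    [0, 0, -0.003],
    [0, 0, -0.006],
    [0, 0, -0.009],
    [0, 0, -0.012],
    [0, 0, -0.014],
    [0, 0, -0.015],
    [0, 0, -0.015],
  ],
  roll=[0, 0, 0, 0, 0, 0, 0, 0],
)

```text
time_s: 18.4
position: [0.5539, -0.0406, 0.2061]
eef_rot: [-0.052, 3.141, 0.0]
wrist_force: [0.9, 0.4, -3.3]
grip_width: 0.156
```

Call:
play_rows(
  offset=[
    [0, 0, -0.001],
    [0, 0, -0.0015],
    [0, 0, -0.0015],
  ],
  roll=[0, 0, 0],
)

```text
time_s: 18.65
position: [0.5537, -0.0406, 0.2073]
eef_rot: [-0.052, 3.141, 0.0]
wrist_force: [-0.1, 0.0, -4.4]
grip_width: 0.157
```

Call:
play_rows(
  offset=[
    [0, 0, -0.0007],
    [0, 0, -0.001],
    [0, 0, -0.001],
  ],
  roll=[0, 0, 0],
)

```text
time_s: 18.9
position: [0.5537, -0.0406, 0.2083]
eef_rot: [-0.052, 3.141, 0.0]
wrist_force: [-0.2, -0.3, -4.6]
grip_width: 0.158
```

Call:
play_rows(
  offset=[
    [0, 0, -0.0007],
    [0, 0, -0.001],
    [0, 0, -0.001],
  ],
  roll=[0, 0, 0],
)

```text
time_s: 19.15
position: [0.5535, -0.0406, 0.2087]
eef_rot: [0.052, -3.141, 0.0]
wrist_force: [2.0, 0.0, -8.4]
grip_width: 0.16
```

Call:
play_rows(
  offset=[
    [0, 0, -0.0007],
    [0, 0, -0.001],
    [0, 0, -0.001],
  ],
  roll=[0, 0, 0],
)

```text
time_s: 19.4
position: [0.5533, -0.0405, 0.209]
eef_rot: [0.053, -3.14, 0.001]
wrist_force: [3.9, -1.1, -17.2]
grip_width: 0.153
```

The gate holds, with about 13 N of tug and the stop at z 0.209. Hold briefly, then lower onto the seat.

Call:
play_rows(
  offset=[
    [0, 0, 0],
    [0, 0, 0],
    [0, 0, 0],
    [0, 0, 0.002],
    [0, 0, 0.005],
    [0, 0, 0.008],
    [0, 0, 0.011],
    [0, 0, 0.014],
    [0, 0, 0.0165],
    [0, 0, 0.0175],
    [0, 0, 0.0175],
    [0, 0, 0.0175],
  ],
  roll=[0, 0, 0, 0, 0, 0, 0, 0, 0, 0, 0, 0],
)

```text
time_s: 20.4
position: [0.5537, -0.0406, 0.1928]
eef_rot: [0.052, -3.141, -0.0]
wrist_force: [0.3, -0.7, -4.2]
grip_width: 0.155
```

Call:
play_rows(
  offset=[
    [0, 0, 0.0005],
    [0, 0, 0.001],
    [0, 0, 0.001],
  ],
  roll=[0, 0, 0],
)

```text
time_s: 20.65
position: [0.5539, -0.0406, 0.1923]
eef_rot: [-0.052, 3.141, 0.001]
wrist_force: [-1.3, -0.1, -0.4]
grip_width: 0.157
```

The weight is on the loop and the wrist reads about 0 N. Release.

Call:
play_rows(
  offset=[
    [0, 0, 0],
    [0, 0, 0],
    [0, 0, 0],
    [0, 0, 0],
    [0, 0, 0],
    [0, 0, 0],
    [0, 0, 0],
    [0, 0, 0],
  ],
  roll=[0, 0, 0, 0, 0, 0, 0, 0],
  grip=110,
)

```text
time_s: 21.32
position: [0.5537, -0.0406, 0.1918]
eef_rot: [-0.052, 3.141, 0.0]
wrist_force: [0.6, 0.3, -0.0]
grip_width: 0.567
```

```bash
python3 - <<'E'
from h import *
togo([.5548,-.0405,.244],92)
cs=cam("scene"); crop(cs,"s12",290,200,350,260,10)
cw=cam("wrist"); cv2.imwrite("pics/w12.png",cw["color"][:,:,::-1])
E
```

```text
pos [ 0.5537 -0.0406  0.1918] tooly 91.91 tool z [ 1.e-04  1.e-04 -1.e+00] F [ 0.57  0.31 -0.03] w 0.567 t 21.3167
offset [-0.0011  0.0001 -0.0522]
roll -0.0016
```

View pics/s12.png

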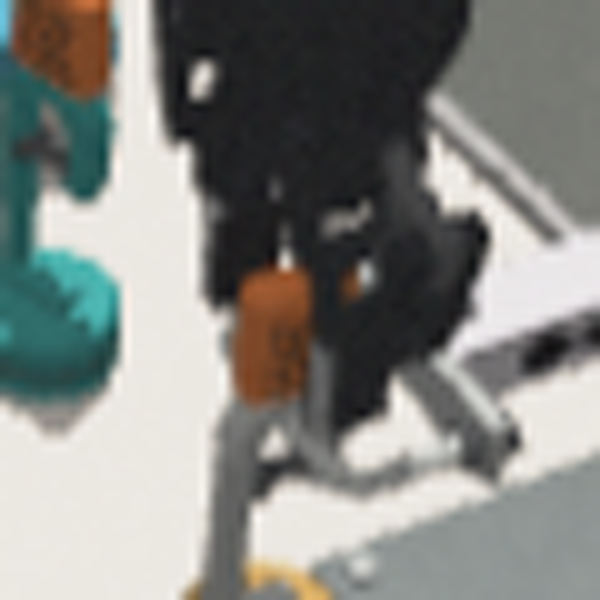

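View pics/w12.png

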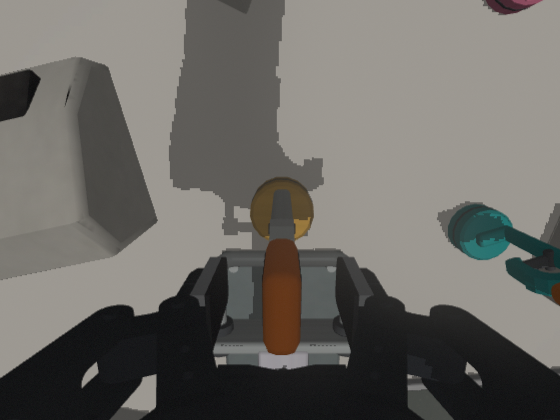

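Released. The grip stands free between the open fingers. I'll retreat straight up.

Call:
play_rows(
  offset=[
    [0, 0, -0.003],
    [0, 0, -0.008],
    [0, 0, -0.015],
    [0, 0, -0.024],
    [0, 0, -0.035],
    [0, 0, -0.048],
    [0, 0, -0.062],
    [0, 0, -0.077],
    [0, 0, -0.092],
    [0, 0, -0.107],
    [0, 0, -0.12],
    [0, 0, -0.13],
    [0.01, 0, -0.135],
    [0.025, 0, -0.135],
    [0.04, 0, -0.135],
    [0.055, 0, -0.135],
    [0.065, 0, -0.135],
    [0.07, 0, -0.135],
    [0.07, 0, -0.135],
    [0.07, 0, -0.135],
  ],
  roll=[0, 0, 0, 0, 0, 0, 0, 0, 0, 0, 0, 0, 0, 0, 0, 0, 0, 0, 0, 0],
)

```text
time_s: 23.08
position: [0.4839, -0.0428, 0.327]
eef_rot: [-0.053, 3.14, 0.001]
wrist_force: [-0.2, -0.3, 0.2]
grip_width: 0.57
```

```bash
python3 - <<'E'
from h import *
togo([.5548,-.0405,.244],92)
cs=cam("scene"); crop(cs,"s13",280,180,370,270,8)
cw=cam("wrist"); cv2.imwrite("pics/w13.png",cw["color"][:,:,::-1])
cv2.imwrite("pics/s13f.png",cs["color"][:,:,::-1])
E
```

```text
pos [ 0.4839 -0.0428  0.327 ] tooly 91.92 tool z [ 9.e-04  4.e-04 -1.e+00] F [-0.24 -0.28  0.19] w 0.57 t 23.0833
offset [-0.0709 -0.0001  0.0831]
roll -0.0014
```

View pics/s13.png

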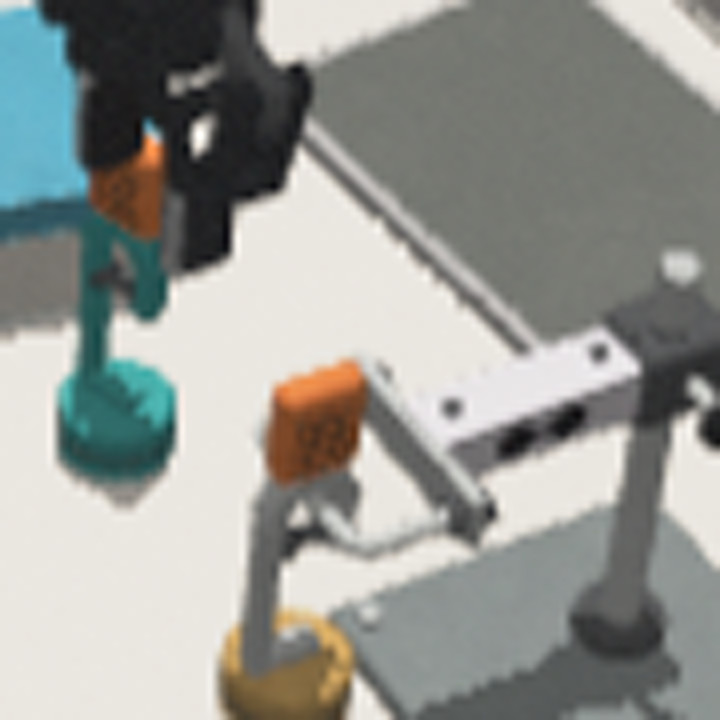

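View pics/w13.png

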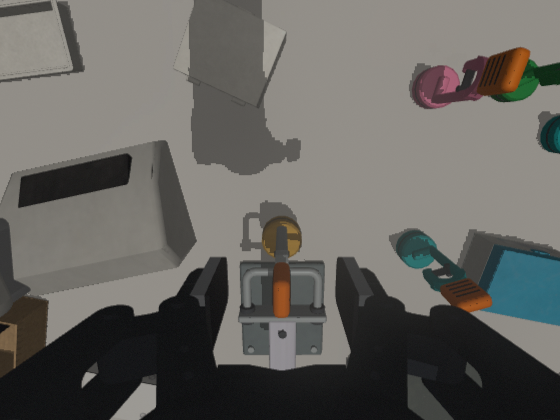

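View pics/s13f.png

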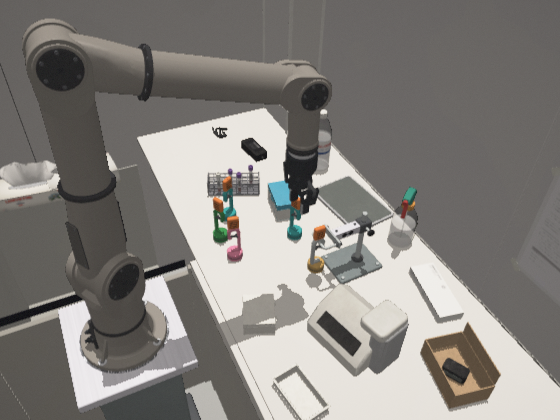

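The mass hangs at scene (316,263) with the gate shut at crop (295,540). Nothing else has moved. I'll let it settle, check once more and hand in.

Call:
play_rows(
  offset=[
    [0, 0, 0],
    [0, 0, 0],
    [0, 0, 0],
    [0, 0, 0],
    [0, 0, 0],
    [0, 0, 0],
    [0, 0, 0],
    [0, 0, 0],
    [0, 0, 0],
    [0, 0, 0],
    [0, 0, 0],
    [0, 0, 0],
    [0, 0, 0],
    [0, 0, 0],
    [0, 0, 0],
    [0, 0, 0],
    [0, 0, 0],
    [0, 0, 0],
  ],
  roll=[0, 0, 0, 0, 0, 0, 0, 0, 0, 0, 0, 0, 0, 0, 0, 0, 0, 0],
)

```text
time_s: 24.68
position: [0.4837, -0.0429, 0.3268]
eef_rot: [-0.052, 3.141, 0.0]
wrist_force: [-0.2, -0.1, 0.1]
grip_width: 0.569
```

```bash
python3 - <<'E'
from h import *
a=cv2.imread("pics/s13f.png"); cs=cam("scene"); b=cs["color"][:,:,::-1]
d=np.abs(a.astype(int)-b)[180:275,290:370].max(2); print("diff max",d.max(),(d>40).sum())
z=cv2.imread("pics/scene0.png"); d=np.abs(z.astype(int)-b).max(2)
for n,(x0,y0,x1,y1) in dict(rack=(205,170,225,195),slide=(240,292,280,332),tip=(268,180,285,205)).items(): print(n,(d[y0:y1,x0:x1]>60).sum())
E
```

```text
diff max 44 4
rack 0
slide 937
tip 0
```

```bash
python3 - <<'E'
from h import *
from bench import order
cam("scene"); print([(m["confidence"],np.array(m["xy"])*W) for m in mark_of("scene","slide_box")[:2]])
print(order.finish_job())
E
```

```text
[(0.94, array([257.096, 318.318]))]
the job is handed in; nothing more can be done
None
```

The brass check mass is hanging on the load cell loop with its gate shut, and the job is handed in at about 25 s of the 69 s allowed.

- **Press:** I measured the loop at about 0.155 m high by sight and confirmed it by touch. I pressed the hook on until the gate opened and snapped shut behind the bar, then seated the bar against the bow with about 10 N. The highest press I read was about 19 N, before the gate gave way.
- **Tug:** I pulled up lightly. The gate stopped the bar after 16.8 mm of lift and held about 13 N. I then lowered the mass until the wrist read about 0 N and let go.
- **Last checks:** The mass hangs still: two scene pictures 1.6 s apart are nearly identical. The gate is shut, and the robot touches nothing.
- **Bystanders:** The tube rack and the tip box are unchanged in the scene picture.
- **One disagreement:** The picture comparison flagged many changed pixels on the slide box. I put this down to the arm's shadow lying across it. The network's mark for the box was about 4 px from its first reading, which I took as network noise. The arm never came near it.
- **Force limit:** Forces were read only at the end of each move, so a brief peak between readings can't be ruled out. Every reading stayed below the 30 N limit.

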